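# Open the combination-locked spares tub

## Task

Unlock the grey spares tub in front of you: set the left dial to 3 and the right dial to 7, then draw the steel bolt fully back towards yourself so that the lid lifts, and see that it stands open. The number rings have slipped on their spindles by up to a third of a number, so near its number feel for the click at which each dial drops home and leave it sitting there; never force the bolt against a lock that is still shut. Leave the tools and other things around the tub where they are.

Things in the scene. Friction and masses are not known exactly. Their poses are not given: they have to be found in the camera images.
- tub_deck (a point): On the top face of the tub's lock deck (120 mm above the bench), half-way between the dials. x points back to the lid, y to the left dial, z up. The grey tub (320 mm deep in x, 290 wide, 120 high) is fixed to the bench. The dark deck, 105 mm deep, is its front strip (53 mm in front of this point to 52 mm behind); the lid lies level behind it. Dial axes: 72 mm to the left (+y) and right (-y).
- dial_a_knob (a point): Centre of the left dial's ridged aluminium knob, on the dial's vertical axis: 32 mm in diameter, 30 mm high (15 mm above and below this point). It stands on a flat black number ring, 64 mm across, whose top is level with the knob's foot, 6 mm above the deck. A dark line on its top points to the numeral 0, as does its x axis.
- dial_b_knob (a point): Centre of the right dial's ridged aluminium knob, on the dial's vertical axis: 32 mm in diameter, 30 mm high (15 mm above and below this point). It stands on a flat black number ring, 64 mm across, whose top is level with the knob's foot, 6 mm above the deck. A dark line on its top points to the numeral 0, as does its x axis.
- dial_a (a joint): Turn of the left dial's number ring, rad; turns without end, grows anticlockwise seen from above. Numerals 0 to 9, one every 0.628 rad, rising clockwise: n stands at the index mark at n x 0.628 rad (3 at 1.885), plus whole turns. The ring has slipped on its spindle: the true place of each number is up to 0.22 rad to either side of its mark, where the spring click inside holds the dial.
- dial_b (a joint): The same for the right dial: 7 stands at its index mark at 4.398 rad; its ring has slipped by an unknown angle of its own, up to 0.22 rad either way. On both dials the lock's gate is open only within about 0.05 rad of the true place, so each must be left sitting in the click nearest the mark of its number.
- index_a (a point): White index mark on the deck, 38 mm behind the left dial's axis. How the clicks feel: there is one for each number. Within about 0.08 rad of it the dial is pulled in, up to about 0.15 N m, and it takes about 0.2 N m to turn it out again. Between clicks it turns with a steady drag of about 0.05 N m and stays where it is left.
- index_b (a point): White index mark on the deck, 38 mm behind the right dial's axis.
- bolt_tab (a point): Centre of the bolt's upright steel thumb tab, on the deck's middle line, 30 mm in front of tub_deck when shut: 12 mm thick along the tub's x, 30 mm wide in y, 24 mm high. Its foot is on the flat bolt bar (14 mm wide), 6 mm above the deck. The bar runs back under two guide staples (tops 11 mm above the deck, the nearer 39 mm behind this point) and over the lid's edge. Both wide faces are free.
- bolt (a joint): How far the bolt is drawn towards the tub's front (its -x), m: 0 shut, 0.014 at its stop. With both dials home it slides with about 1 to 3 N and stays where it is left; the lid is let go at about 0.008. Otherwise its fence pins meet the wheels after some 2 mm: it bears 20 N there, so stop at 5 to 8 N of pull.
- lid (a joint): Angle of the lid about the hinge at the tub's back, rad: 0 shut, 1.25 fully up. Once the bolt lets go, its spring hinge lifts it slowly by itself (about 3 s), the front edge swinging up and away from the deck, and holds it up. The lid is 206 mm deep.
- fence: The bolt's crossbar with two fence pins, inside the lock and out of sight, moving with the bolt; origin at the tub's middle on the bench. The pins press on the wheels if the bolt is pulled while a dial is not home.
- torch: Bystander: yellow torch, 150 mm long, 50 mm in diameter at the head, lying on the bench; origin under its middle.
- pliers: Bystander: steel pliers with grey grips, 180 mm long, 16 mm high, lying beside the tub; origin under the middle.
- dish: Bystander: white ceramic dish, 110 mm across, 34 mm high, with bleed keys in it; origin at the centre of its foot.
- bleed_key: Bystander: small brass T-shaped bleed key, 45 mm long, 10 mm high, lying in front of the tub; origin under its middle.
- wrench: Bystander: steel wrench, 200 mm long, lying beside the tub; origin under its middle.
- tape: Bystander: roll of white sealing tape lying flat, 54 mm across, 14 mm high; origin at its underside.
- paste: Bystander: closed steel tin, 68 mm across, 75 mm high; origin at the centre of its underside.

How it is judged:
By the outcome, as a careful person would: the job done as asked, in the order asked, and still so for the second after the job is handed in, with the robot touching nothing.
It also fails if it takes over 64 s, if anything falls off the work surface, if the arm or the gripper's body presses on something with over 40 N, if the wrist force passes 120 N, or if a joint passes its speed limit or range.

## Robot

A 6-joint arm with a two-finger parallel gripper is mounted at the origin on the work surface. World frame = base frame: x ahead of the robot, y to its left, z up, the work surface at z = 0. Lengths are in mm, angles in rad, forces in N, time in s.
With the tool pointing down it reaches from about 350 to 875 mm from the base axis. Payload 4.2 kg.
Tool frame: the origin (TCP) lies on the mounting face of the last link; the fingertips stand 173 mm ahead of it and the grasp point (between the pads) lies grip_point_offset ahead of it (grip_point_offset is the distance from the TCP to the grasp point, in mm); z points along the fingers, y is the line along which they close (so a half turn about z gives the same grasp; the last joint's range is limited). The gripper opens to 85 mm and grips with 20 to 120 N. Pads are 22 mm wide; open, the fingers measure 114 mm over their backs; the gripper's body (76 mm by 85 mm) begins 54 mm behind the grasp point. The pads swing forward as they close: fully open they stand 13 mm farther back than shut.
Start: joints at [1.541, 0.385, 0.008, 0, -1.194, -0.259], TCP at [177.969, 599.105, 404.712] pointing down, gripper open.
Joint ranges: [-3.14, 3.14], [-1.21, 2.06], [-1.07, 1.41], [-3.16, 2.05], [-2.99, -0.16], [-3.1, 3.1]. Speed limits (rad/s): [2.79, 2.79, 3.14, 3.14, 3.14, 3.14].

## Interface

Orientations are given as a unit quaternion [x, y, z, w].
In Python, from bench import read_state, get_image, job_done, recognise, place_of, grip_point_offset gives the robot as it stands. The module is installed in compiled form; this text tells all that it offers.
- The arm moves only by the tool carry_out, never from a script. Its arguments are lists of equal length, an entry for each row: "slide": the shift along the tool's x, y, z in m, a list of three; "roll": the turn about the tool's z in degrees; "claw": the finger opening in m, from 0 to 0.0854. A call has 1 to 8 rows; each row is the pose to reach, as a shift and turn from the pose commanded when the call began, along the tool's axes at that moment; what a row does not reach only later rows make up. A row lasts 1/8 s, in which the tool goes at most 62.5 mm and 10.7 degrees, less where a joint would pass 70% of its speed; a pose out of reach is approached as far as the arm can. A call with a gripper value outside its range is refused whole. The fingers move at their own pace and stop on an object; the grip force is fixed at half the most. Time passes only in rows, so rows that repeat a pose let the fingers close. It gives the time, the measured TCP pose, the force, the opening and the grip force at its end, in the units of the state.
- read_state(): the state, without advancing time (a new reading comes with each control period).
- get_image(name): name is "scene" or "top" or "wrist"; returns a dict with "img" (400x640x3 uint8, red, green, blue), "z_map" (400x640 float32, mm along the optical axis (not along the pixel's ray), 0 where there is no reading), "mtx" (3x3 intrinsics, pixels), "world_from_camera" (4x4, takes a point from camera to world coordinates); the wrist camera has in their place "T_tool_cam" (4x4, takes a point from camera to tool coordinates, whose origin is the TCP and whose axes are the flange's). Camera axes: x right, y up, looking along -z (the intrinsics and any distortion apply to the point x, -y, -z); pixel columns grow to the right and rows downward; lengths in mm; the calibration is good to about 2 mm. The wrist camera is an equidistant fisheye: a pixel r from the principal point sees the ray r / f radians off the axis. A picture is of the moment at which its call begins: read the wrist's pose just before it.
- job_done(): hands the job in; it is judged then, once.
Trained networks look in a picture, given as the dict that the camera call returned (one of the last four; its "shot" number tells which), for a name from the list of things; names that differ only in an ending like _2 or _b are one class to them, and where a whole thing is asked for, a point or a joint stands for the part that bears it (a point fixed in the world has none). Each returns a list of dicts, best first, with "conf" (0 to 1); they miss things now and then, are a little off and sometimes report something else, mostly with a low value. They report only what shows in the picture. A call takes as long as a camera call.
- recognise(picture, thing): "at" ([column, row] in pixels, amid what is visible of it).
- place_of(picture, thing): "at" ([column, row] in pixels: a listed point, or the origin of a listed thing).
The state is a dict: "clock": time; "joints": joint angles; "joint_vel": joint speeds; "joint_efforts": joint torques, N m; "position": TCP position; "ee_rot": TCP orientation; "contact_force": force on the tool from outside, world axes, zero at the start; "wrist_torque": the same for the moment, N m; "gripper_width": finger opening in mm; "grasp_force": force on a finger pad.
Only numpy, scipy, OpenCV 4.12 (cv2) and the standard library are available. Lean on these libraries where they do the work, as an engineer would, in place of code of your own. Each camera call takes 0.05 s, during which the arm holds its last target. There are 200 camera calls.

## Working session

There is one attempt and no reset: what is moved stays moved. The work goes in short steps, Python scripts to look and compute and a tool call to move; the robot and the scene stay as the last step left them, time stands still between calls to the robot, and variables do not carry over. Pictures are saved under pics/ and viewed, at most 11 in all, crops included, and the job is handed in when it is done.

Besides the shell and the picture viewer there is one more tool, called after "Request:" as name(argument=value, ...), one argument or row to a line, values as JSON. carry_out: Moves the arm, as the interface text tells. Its arguments: {"type":"object","properties":{"slide":{"type":"array"},"roll":{"type":"array"},"claw":{"type":"array"}},"required":["slide","roll","claw"]}

```bash
mkdir -p pics
cat > h.py <<'E'
import numpy as np, cv2
from bench import *
from scipy.spatial.transform import Rotation as R
def ray_pt(p,uv,z):
    K=p["mtx"];T=np.array(p["world_from_camera"])
    d=np.array([(uv[0]-K[0][2])/K[0][0],-(uv[1]-K[1][2])/K[1][1],-1.])
    d=T[:3,:3]@d;o=T[:3,3];return o+d*(z-o[2])/d[2]
def dep_pt(p,uv):
    K=p["mtx"];T=np.array(p["world_from_camera"]);z=p["z_map"][int(round(uv[1])),int(round(uv[0]))]
    d=np.array([(uv[0]-K[0][2])/K[0][0],-(uv[1]-K[1][2])/K[1][1],-1.])*z
    return T[:3,:3]@d+T[:3,3]
def save(p,n,crop=None,s=1):
    im=p["img"]
    if crop: im=im[crop[1]:crop[3],crop[0]:crop[2]]
    cv2.imwrite("pics/"+n+".png",cv2.resize(im[:,:,::-1],None,fx=s,fy=s,interpolation=cv2.INTER_CUBIC))
E
python3 - <<'E'
from h import *
np.set_printoptions(precision=1,suppress=True)
print(read_state(),grip_point_offset)
H=dict(tub_deck=120,dial_a_knob=141,dial_b_knob=141,index_a=120,index_b=120,bolt_tab=138)
for c in ("top","scene"):
    p=get_image(c);save(p,c)
    print(c,p["mtx"],p["world_from_camera"])
    for n,z in H.items():
        for r in place_of(p,n)[:3]: print(n,np.array(r["at"]),round(r["conf"],2),ray_pt(p,r["at"],z),dep_pt(p,r["at"]))
E
```

```text
{'clock': 0.0, 'joints': array([ 1.5,  0.4,  0. , -0. , -1.2, -0.3]), 'joint_vel': array([ 0., -0., -0., -0., -0.,  0.]), 'joint_efforts': array([  0. , -39.2,  18.8,   4.2,  -0. ,  -0. ]), 'position': array([177.9, 598.9, 403.6]), 'ee_rot': array([ 1. , -0.1, -0. ,  0. ]), 'contact_force': array([ 0.3, -0.4,  0.1]), 'wrist_torque': array([ 0., -0.,  0.]), 'grasp_force': 0.0, 'gripper_width': 85.21581049794474} 154.70000000000002
top [[400.8   0.  322.5]
 [  0.  400.8 197.6]
 [  0.    0.    1. ]] [[   0.     1.    -0.1  413.5]
 [  -1.     0.     0.    26.7]
 [   0.     0.1    1.  1190.8]
 [   0.     0.     0.     1. ]]
tub_deck [294.1 192.7] 0.89 [555.4  86.9 120. ] [553.7  86.1 133.4]
dial_a_knob [266.8 191.4] 0.85 [554.6 157.7 141. ] [552.5 155.8 156.3]
dial_a_knob [190.5 163.6] 0.18 [624.7 362.1 141. ] [652.3 406.    3.4]
dial_b_knob [323.4 200. ] 0.57 [534.9   8.  141. ] [533.    8.3 157.5]
index_a [272.6 173.9] 0.77 [605.5 146.4 120. ] [605.3 146.2 121.4]
index_b [272.6 173.9] 0.77 [605.5 146.4 120. ] [605.3 146.2 121.4]
bolt_tab [288.4 204.7] 0.56 [520.8 100.  138. ] [519.2  98.9 154.2]
scene [[493.8   0.  319.9]
 [  0.  493.8 194.7]
 [  0.    0.    1. ]] [[  -0.5   -0.7    0.5 1280.3]
 [   0.9   -0.4    0.3  435.5]
 [  -0.     0.6    0.8 1208.8]
 [   0.     0.     0.     1. ]]
tub_deck [349.6 215.6] 0.8 [562.8  96.1 120. ] [566.4  97.8 125.5]
dial_a_knob [370.8 225.9] 0.84 [577.7 166.6 141. ] [579.8 167.4 144.2]
dial_b_knob [328.7 194.3] 0.75 [542.3  18.2 141. ] [550.6  22.9 153.1]
dial_b_knob [349.2 212.6] 0.65 [568.5  97.  141. ] [561.3  93.6 130.3]
index_a [350.1 215.7] 0.66 [562.4  97.5 120. ] [565.9  99.1 125.3]
index_a [358.3 236.5] 0.57 [610.9 148.5 120. ] [610.  148.1 118.6]
index_b [350.1 215.7] 0.66 [562.4  97.5 120. ] [565.9  99.1 125.3]
index_b [358.3 236.5] 0.57 [610.9 148.5 120. ] [610.  148.1 118.6]
bolt_tab [354.3 202.8] 0.73 [530.3  92.1 138. ] [528.8  91.4 135.8]
```

Run:
```python
from h import *
a=cv2.imread("pics/top.png")[140:270,220:380];b=cv2.imread("pics/scene.png")[140:290,260:440]
f=lambda i:cv2.resize(i,(400,int(400*i.shape[0]/i.shape[1])),interpolation=3)
a,b=f(a),f(b);h=max(len(a),len(b))
pad=lambda i:cv2.copyMakeBorder(i,0,h-len(i),0,0,0)
up=np.hstack([pad(a),pad(b)])
c=np.hstack([cv2.resize(cv2.imread(f"pics/{n}.png"),(400,250)) for n in("top","scene")])
cv2.imwrite("pics/v1.png",np.vstack([up,c])[:600])
```

```text
(no output)
```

View pics/v1.png

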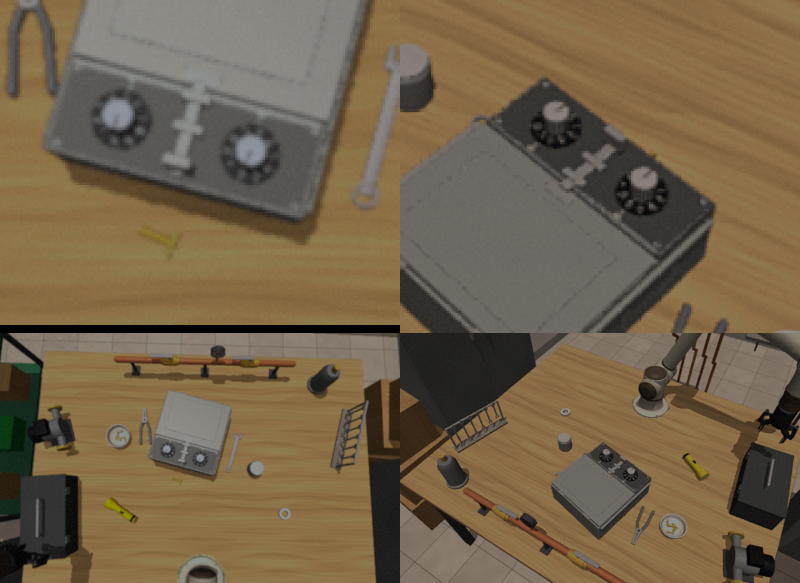

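```bash
cat >> h.py <<'E'
def shift(target,yaw=None):
    """tool-axes shift (mm) and roll (deg) to move TCP to target, tool y along world angle yaw"""
    s=read_state();M=R.from_quat(s["ee_rot"]).as_matrix()
    d=M.T@(np.array(target)-s["position"])
    y=np.arctan2(M[1,1],M[0,1]);out=None
    if yaw is not None:
        out=-np.degrees((yaw-y+np.pi/2)%np.pi-np.pi/2)
    return d.round(1),out,np.degrees(y),s["joints"].round(3)
E
python3 - <<'E'
from h import *
print(R.from_quat(read_state()["ee_rot"]).as_matrix().round(3))
print(shift([540,85,404],np.pi/2-0.24))
p=get_image("wrist");print(p["T_tool_cam"],p["mtx"])
E
```

```text
[[ 0.959 -0.285 -0.   ]
 [-0.285 -0.959  0.   ]
 [-0.    -0.    -1.   ]]
(array([493.5, 389.7,   0.7]), np.float64(-2.798470662506573), np.float64(-106.54945774564634), array([ 1.541,  0.385,  0.008, -0.   , -1.194, -0.259]))
[[-8.19396585e-04  9.49696941e-01  3.13169361e-01  8.06639267e+01]
 [ 9.99999630e-01  8.60623317e-04  6.59371734e-06  6.62631800e-01]
 [-2.63258821e-04  3.13169250e-01 -9.49697295e-01  3.09084256e+01]
 [ 0.00000000e+00  0.00000000e+00  0.00000000e+00  1.00000000e+00]] [[309.70691629   0.         317.78788659]
 [  0.         309.70691629 202.37756534]
 [  0.           0.           1.        ]]
```

Request:
carry_out(
  slide=[
    [0.045,0.035,0],
    [0.09,0.07,0],
    [0.135,0.107,0],
    [0.18,0.142,0],
    [0.225,0.178,0],
    [0.27,0.213,0],
    [0.315,0.249,0],
    [0.36,0.284,0],
  ],
  roll=[0,0,0,0,0,0,0,0],
  claw=[0.085,0.085,0.085,0.085,0.085,0.085,0.085,0.085],
)

```text
clock: 1.75
position: [442.9, 222.7, 405.2]
ee_rot: [0.99, -0.144, 0.0, -0.0]
contact_force: [1.7, 0.5, 0.7]
gripper_width: 84.9
grasp_force: 0.0
```

Request:
carry_out(
  slide=[
    [0.045,0.035,0],
    [0.09,0.07,0],
    [0.133,0.105,0],
    [0.133,0.105,0],
    [0.133,0.105,0],
  ],
  roll=[0,0,-2,-2,-2],
  claw=[0.055,0.055,0.055,0.055,0.055],
)

```text
clock: 2.38
position: [539.7, 85.7, 404.6]
ee_rot: [0.992, -0.127, -0.0, -0.0]
contact_force: [-0.4, 0.5, -0.7]
gripper_width: 55.2
grasp_force: 0.0
```

```bash
cat >> h.py <<'E'
def wrist():
    s=read_state();p=get_image("wrist")
    T=np.eye(4);T[:3,:3]=R.from_quat(s["ee_rot"]).as_matrix();T[:3,3]=s["position"]
    p["W"]=T@p["T_tool_cam"];return p
def wray(p,uv,z):
    K=p["mtx"];u=(uv[0]-K[0][2])/K[0][0];v=(uv[1]-K[1][2])/K[1][1];r=np.hypot(u,v)
    s=np.sin(r)/r if r>1e-9 else 1
    d=p["W"][:3,:3]@np.array([u*s,-v*s,-np.cos(r)]);o=p["W"][:3,3]
    return o+d*(z-o[2])/d[2]
def wproj(p,X):
    c=np.linalg.inv(p["W"])@np.append(X,1);c=np.array([c[0],-c[1],-c[2]])
    th=np.arctan2(np.hypot(c[0],c[1]),c[2]);ph=np.arctan2(c[1],c[0])
    K=p["mtx"];return np.array([K[0][2]+K[0][0]*th*np.cos(ph),K[1][2]+K[1][1]*th*np.sin(ph)])
E
python3 - <<'E'
from h import *
np.set_printoptions(precision=1,suppress=True)
print(read_state()["position"])
H=dict(tub_deck=120,dial_a_knob=141,index_a=120,bolt_tab=138)
p=wrist();save(p,"w1")
for n,z in H.items():
    for r in place_of(p,n)[:3]: print(n,np.array(r["at"]),round(r["conf"],2),wray(p,r["at"],z))
p=get_image("top")
for n,z in H.items():
    for r in place_of(p,n)[:3]: print(n,np.array(r["at"]),round(r["conf"],2),ray_pt(p,r["at"],z))
E
```

```text
[539.7  85.7 404.6]
tub_deck [312.5 189.9] 0.77 [548.5  87.3 120. ]
index_a [397.7 141.2] 0.88 [571.8   7.4 120. ]
index_a [226.4 141.6] 0.69 [608.2 146.7 120. ]
bolt_tab [317.4 224.6] 0.9 [523.7  89.5 138. ]
bolt_tab [307.3 246.7] 0.6 [506.2 102.9 138. ]
tub_deck [295.1 193.8] 0.95 [552.5  84.1 120. ]
dial_a_knob [281.5 234.1] 0.45 [443.2 115.5 141. ]
index_a [320.5 191.6] 0.56 [559.9  15.9 120. ]
bolt_tab [288.7 204.4] 0.5 [521.6  99.3 138. ]
bolt_tab [293.9 193.2] 0.29 [551.7  86.4 138. ]
```

View pics/w1.png

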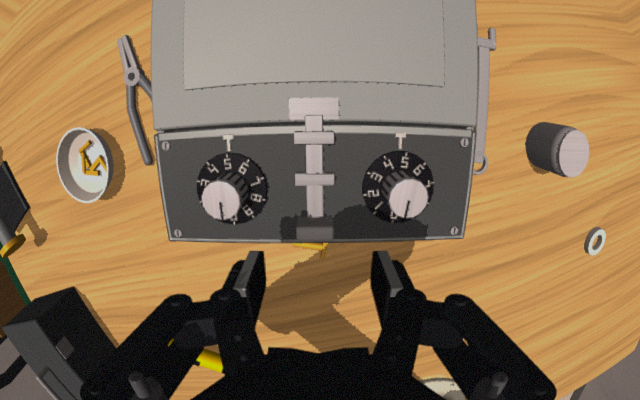

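```bash
cat >> h.py <<'E'
YAW=-0.2555;TX=np.array([np.cos(YAW),np.sin(YAW)]);TY=np.array([-TX[1],TX[0]])
DECK=np.array([553.2,86.7]);A=DECK+72*TY;B=DECK-72*TY
def ortho(p,c,z,half=45,n=300):
    g=np.linspace(half,-half,n);mx=np.zeros((n,n),np.float32);my=mx.copy()
    for i,gx in enumerate(g):
        for j,gy in enumerate(g):
            q=wproj(p,[*(c+gx*TX+gy*TY),z]);mx[i,j],my[i,j]=q
    return cv2.remap(p["img"],mx,my,cv2.INTER_CUBIC)[:,:,::-1].copy()
def views(p,name):
    rows=[]
    for z,rr in((126,(32,38)),(156,(16,))):
        r=[]
        for c in(A,B):
            o=ortho(p,c,z)
            for q in rr: cv2.circle(o,(150,150),int(q*300/90),(0,0,255),1)
            cv2.line(o,(150,150),(150,15),(0,255,0),1);r.append(o)
        rows.append(np.hstack(r))
    cv2.imwrite("pics/"+name+".png",np.vstack(rows))
E
python3 - <<'E'
from h import *
print(A,B,DECK-30*TX);p=wrist();views(p,"o1")
E
```

```text
[571.39650303 156.36266775] [535.00349697  17.03733225] [524.17388844  94.28187626]
```

View pics/o1.png

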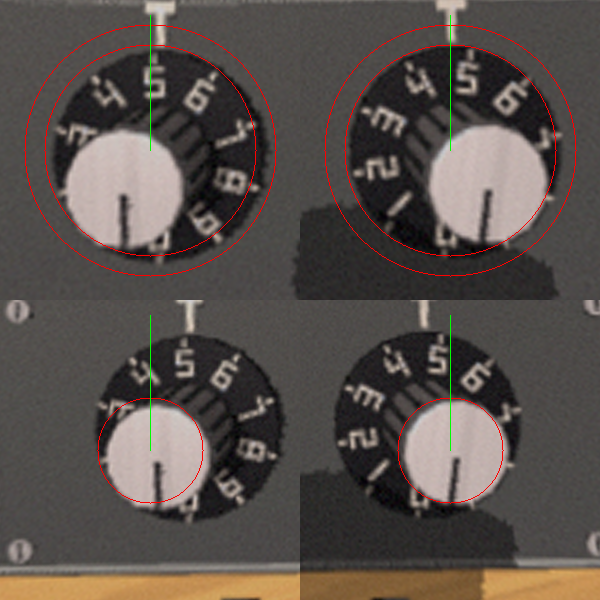

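```bash
cat >> h.py <<'E'
A=A-1.8*TY;B=B-1.8*TY;DECK=DECK-1.8*TY
E
python3 - <<'E'
from h import *
print(shift([*A,302],YAW-np.pi/2))
E
```

```text
(array([ 13.1, -74.2, 102.8]), np.float64(0.12361840507139692), np.float64(-104.51545326052114), array([ 0.455,  0.251, -0.186,  0.   , -1.133,  0.862]))
```

Request:
carry_out(
  slide=[
    [0.007,-0.037,0.03],
    [0.013,-0.074,0.05],
    [0.013,-0.074,0.08],
    [0.013,-0.074,0.103],
    [0.013,-0.074,0.103],
    [0.013,-0.074,0.103],
  ],
  roll=[0,0,0,0,0,0],
  claw=[0.055,0.055,0.055,0.055,0.055,0.055],
)

```text
clock: 3.68
position: [571.4, 154.3, 302.8]
ee_rot: [0.992, -0.126, 0.001, -0.0]
contact_force: [0.9, 0.1, -0.0]
gripper_width: 55.4
grasp_force: 0.0
```

Run:
```python
from h import *
s=read_state();print(s["position"],s["contact_force"],s["wrist_torque"]);print(shift([*A,302],YAW-np.pi/2)[:2])
p=wrist();save(p,"w2")
```

```text
[571.37796556 154.30342266 302.78094425] [ 0.91171458  0.12211715 -0.02582051] [ 0.00917333 -0.01791471  0.00550057]
(array([-0.5, -0.2,  0.8]), np.float64(0.1096660783148826))
```

View pics/w2.png

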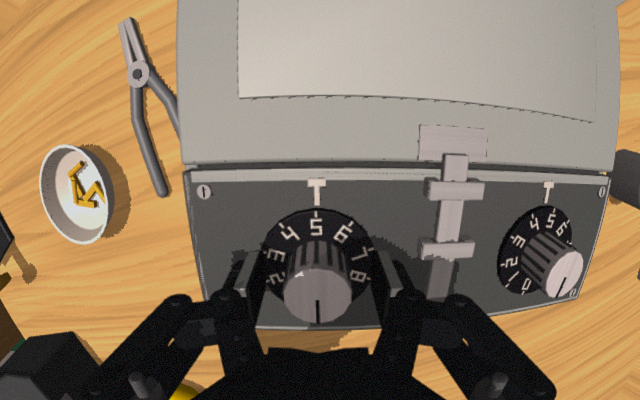

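Request:
carry_out(
  slide=[
    [0,0,0],
    [0,0,0],
    [0,0,0],
    [0,0,0],
    [0,0,0],
  ],
  roll=[0,0,0,0,0],
  claw=[0.02,0.02,0.02,0.02,0.02],
)

```text
clock: 4.35
position: [571.2, 154.6, 303.3]
ee_rot: [0.992, -0.126, 0.001, -0.001]
contact_force: [-1.9, 1.4, 6.2]
gripper_width: 30.4
grasp_force: 59.2
```

Run:
```python
from h import *
s=read_state();print({k:s[k] for k in("position","contact_force","wrist_torque","gripper_width","grasp_force","joints")})
p=wrist()
for z in(156,): print(wproj(p,[*A,z]))
print([wproj(p,[*(A+16*TX*k),156]) for k in(-1,1)])
save(p,"w3",(240,180,400,340),3)
```

```text
{'position': array([571.21206958, 154.57887239, 303.26086949]), 'contact_force': array([-1.94591013,  1.40652235,  6.22495141]), 'wrist_torque': array([ 0.55010212,  0.51936874, -0.0592144 ]), 'gripper_width': 30.429186918036145, 'grasp_force': 59.204004406929016, 'joints': array([ 5.37763657e-01,  4.17777023e-01, -2.14816474e-01,  2.32466165e-04,
       -9.35242806e-01,  7.79468343e-01])}
[317.08039076 292.4999767 ]
[array([317.07715132, 319.37402585]), array([317.08830636, 261.95229229])]
```

View pics/w3.png

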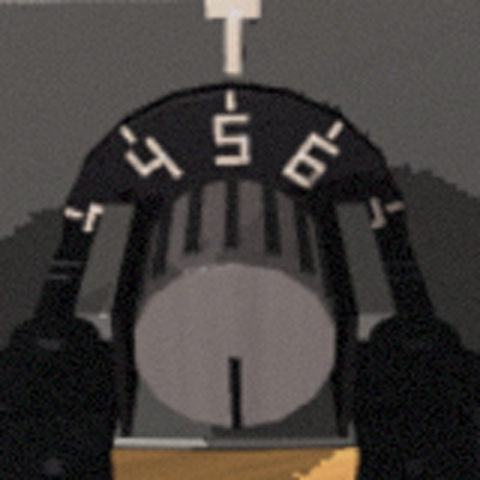

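Request:
carry_out(
  slide=[
    [0,0,0],
    [0,0,0],
    [0,0,0],
    [0,0,0],
    [0,0,0],
    [0,0,0],
    [0,0,0],
    [0,0,0],
  ],
  roll=[8,16,24,32,40,48,54,54],
  claw=[0.02,0.02,0.02,0.02,0.02,0.02,0.02,0.02],
)

```text
clock: 5.4
position: [570.1, 153.0, 303.2]
ee_rot: [0.826, -0.563, -0.0, 0.002]
contact_force: [-7.2, -2.6, 9.6]
gripper_width: 30.1
grasp_force: 59.8
```

```bash
cat > t.py <<'E'
from h import *
s=read_state();M=R.from_quat(s["ee_rot"]).as_matrix();y=np.degrees(np.arctan2(M[1,1],M[0,1]))
print(round(s["clock"],2),"yaw",y.round(2),"F",s["contact_force"].round(1),"T",s["wrist_torque"].round(3),s["gripper_width"].round(1),"j6",s["joints"][5].round(3))
E
python3 t.py
python3 - <<'E'
from h import *
p=wrist();save(p,"w4",(240,180,400,340),3)
E
```

```text
Traceback (most recent call last):
  File "t.py", line 3, in <module>
    print(round(s["clock"],2),"yaw",y.round(2),"F",s["contact_force"].round(1),"T",s["wrist_torque"].round(3),s["gripper_width"].round(1),"j6",s["joints"][5].round(3))
                                                                                                              ^^^^^^^^^^^^^^^^^^^^^^^^
AttributeError: 'float' object has no attribute 'round'
```

View pics/w4.png

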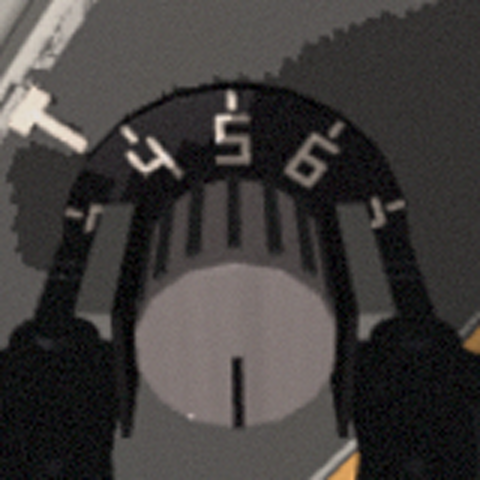

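```bash
sed -i 's/s\["gripper_width"\].round(1)/round(s["gripper_width"],1)/' t.py; python3 t.py
```

```text
5.45 yaw -158.55 F [-5.4 -2.6  9. ] T [-0.842  1.399 -0.053] 30.2 j6 -0.163
```

Request:
carry_out(
  slide=[
    [0,0,0],
    [0,0,0],
  ],
  roll=[3,3],
  claw=[0.02,0.02],
)

```text
clock: 5.7
position: [570.0, 153.0, 303.2]
ee_rot: [0.811, -0.585, -0.0, 0.002]
contact_force: [-6.2, -4.4, 9.9]
gripper_width: 30.4
grasp_force: 59.8
```

```bash
python3 t.py
```

```text
5.7 yaw -161.57 F [-6.2 -4.4  9.9] T [-0.823  1.489 -0.05 ] 30.4 j6 -0.216
```

Request:
carry_out(
  slide=[
    [0,0,0],
    [0,0,0],
  ],
  roll=[3,3],
  claw=[0.02,0.02],
)

```text
clock: 5.95
position: [569.9, 152.9, 303.2]
ee_rot: [0.796, -0.606, -0.0, 0.002]
contact_force: [-7.0, -3.6, 10.1]
gripper_width: 30.8
grasp_force: 59.9
```

```bash
python3 t.py
```

```text
5.95 yaw -164.57 F [-7.  -3.6 10.1] T [-0.81   1.592 -0.015] 30.8 j6 -0.268
```

Request:
carry_out(
  slide=[
    [0,0,0],
    [0,0,0],
  ],
  roll=[2,2],
  claw=[0.02,0.02],
)

```text
clock: 6.2
position: [569.8, 152.9, 303.2]
ee_rot: [0.785, -0.62, -0.0, 0.002]
contact_force: [-7.1, -3.3, 10.7]
gripper_width: 30.2
grasp_force: 59.9
```

```bash
python3 t.py
```

```text
6.2 yaw -166.56 F [-7.1 -3.3 10.7] T [-0.812  1.639 -0.02 ] 30.2 j6 -0.303
```

Request:
carry_out(
  slide=[
    [0,0,0],
    [0,0,0],
  ],
  roll=[2,2],
  claw=[0.02,0.02],
)

```text
clock: 6.45
position: [569.7, 152.9, 303.2]
ee_rot: [0.774, -0.633, -0.0, 0.002]
contact_force: [-7.7, -3.7, 10.6]
gripper_width: 30.4
grasp_force: 59.9
```

```bash
python3 t.py
```

```text
6.45 yaw -168.56 F [-7.7 -3.7 10.6] T [-0.833  1.747  0.025] 30.4 j6 -0.338
```

Request:
carry_out(
  slide=[
    [0,0,0],
    [0,0,0],
  ],
  roll=[2,2],
  claw=[0.02,0.02],
)

```text
clock: 6.7
position: [569.7, 152.9, 303.2]
ee_rot: [0.763, -0.647, -0.0, 0.002]
contact_force: [-6.9, -3.4, 10.1]
gripper_width: 30.3
grasp_force: 59.9
```

```bash
python3 t.py
```

```text
6.7 yaw -170.56 F [-6.9 -3.4 10.1] T [-0.842  1.763 -0.006] 30.3 j6 -0.373
```

Request:
carry_out(
  slide=[
    [0,0,0],
    [0,0,0],
  ],
  roll=[2,2],
  claw=[0.02,0.02],
)

```text
clock: 6.95
position: [569.6, 152.9, 303.2]
ee_rot: [0.751, -0.66, -0.0, 0.002]
contact_force: [-8.3, -2.6, 11.3]
gripper_width: 30.6
grasp_force: 60.0
```

```bash
python3 t.py
```

```text
6.95 yaw -172.58 F [-8.3 -2.6 11.3] T [-0.843  1.928 -0.088] 30.6 j6 -0.408
```

Request:
carry_out(
  slide=[
    [0,0,0],
    [0,0,0],
  ],
  roll=[2,2],
  claw=[0.02,0.02],
)

```text
clock: 7.2
position: [569.5, 152.8, 303.2]
ee_rot: [0.74, -0.673, -0.001, 0.003]
contact_force: [-8.5, -4.0, 10.9]
gripper_width: 30.4
grasp_force: 60.0
```

```bash
python3 t.py
```

```text
7.2 yaw -174.6 F [-8.5 -4.  10.9] T [-0.806  2.002 -0.154] 30.4 j6 -0.443
```

Request:
carry_out(
  slide=[
    [0,0,0],
    [0,0,0],
  ],
  roll=[2,2],
  claw=[0.02,0.02],
)

```text
clock: 7.45
position: [569.5, 152.9, 303.2]
ee_rot: [0.728, -0.686, -0.001, 0.003]
contact_force: [-8.5, -2.7, 11.8]
gripper_width: 30.2
grasp_force: 60.0
```

```bash
python3 t.py
```

```text
7.45 yaw -176.57 F [-8.5 -2.7 11.8] T [-0.751  2.131 -0.068] 30.2 j6 -0.477
```

Request:
carry_out(
  slide=[
    [0,0,0],
    [0,0,0],
  ],
  roll=[2,2],
  claw=[0.02,0.02],
)

```text
clock: 7.7
position: [569.4, 152.9, 303.2]
ee_rot: [0.716, -0.698, -0.0, 0.003]
contact_force: [-9.3, -2.5, 11.7]
gripper_width: 30.7
grasp_force: 60.0
```

```bash
python3 t.py
```

```text
7.7 yaw -178.54 F [-9.3 -2.5 11.7] T [-0.812  2.168  0.08 ] 30.7 j6 -0.512
```

Request:
carry_out(
  slide=[
    [0,0,0],
    [0,0,0],
  ],
  roll=[2,2],
  claw=[0.02,0.02],
)

```text
clock: 7.95
position: [569.3, 152.9, 303.2]
ee_rot: [-0.704, 0.71, 0.0, -0.003]
contact_force: [-8.7, -3.2, 11.0]
gripper_width: 30.2
grasp_force: 60.0
```

```bash
python3 t.py
```

```text
7.95 yaw 179.47 F [-8.7 -3.2 11. ] T [-0.758  2.21   0.072] 30.2 j6 -0.547
```

Request:
carry_out(
  slide=[
    [0,0,0],
    [0,0,0],
  ],
  roll=[2,2],
  claw=[0.02,0.02],
)

```text
clock: 8.2
position: [569.2, 152.9, 303.2]
ee_rot: [-0.691, 0.723, 0.0, -0.003]
contact_force: [-10.7, -3.5, 13.3]
gripper_width: 30.5
grasp_force: 60.1
```

```bash
python3 t.py
```

```text
8.2 yaw 177.45 F [-10.7  -3.5  13.3] T [-8.090e-01  2.303e+00  2.000e-03] 30.5 j6 -0.582
```

Request:
carry_out(
  slide=[
    [0,0,0],
    [0,0,0],
    [0,0,0],
    [0,0,0],
    [0,0,0],
    [0,0,-0.03],
    [0,0,-0.06],
    [0,0,-0.06],
  ],
  roll=[-5.5,-5.5,-5.5,-5.5,-5.5,-5.5,-5.5,-5.5],
  claw=[0.02,0.02,0.055,0.055,0.055,0.055,0.055,0.055],
)

```text
clock: 9.2
position: [571.6, 154.5, 364.3]
ee_rot: [0.725, -0.688, 0.001, -0.003]
contact_force: [-0.3, 0.2, -0.5]
gripper_width: 54.8
grasp_force: 0.0
```

```bash
python3 t.py
python3 - <<'E'
from h import *
p=wrist();views(p,"o2")
print(shift([*B,363],YAW-np.pi/2))
E
```

```text
9.2 yaw -177.02 F [-0.3  0.2 -0.5] T [ 0.01   0.02  -0.004] 54.8 j6 -0.486
(array([136.9,  43.7,  -0.8]), np.float64(-72.41143976587882), np.float64(-177.05051143147136), array([ 0.537,  0.36 , -0.14 , -0.   , -1.068, -0.486]))
```

View pics/o2.png

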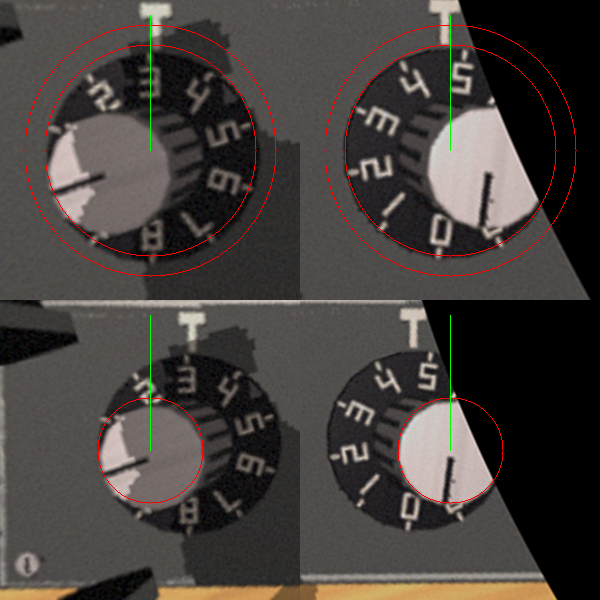

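Request:
carry_out(
  slide=[
    [0.046,0.015,0],
    [0.091,0.03,0],
    [0.1366,0.045,0],
    [0.1366,0.045,0.03],
    [0.1366,0.045,0.061],
    [0.1366,0.045,0.061],
  ],
  roll=[0,0,0,0,0,0],
  claw=[0.055,0.055,0.055,0.055,0.055,0.055],
)

```text
clock: 10.0
position: [532.5, 15.1, 298.4]
ee_rot: [0.725, -0.689, -0.001, 0.002]
contact_force: [-0.6, 0.5, -0.3]
gripper_width: 55.3
grasp_force: 0.0
```

Request:
carry_out(
  slide=[
    [0,0,0],
    [0,0,0],
    [0,0,0],
    [0,0,0],
    [0,0,0],
  ],
  roll=[0,0,0,0,0],
  claw=[0.02,0.02,0.02,0.02,0.02],
)

```text
clock: 10.62
position: [533.2, 15.6, 301.4]
ee_rot: [0.725, -0.689, 0.0, -0.001]
contact_force: [-1.0, 1.4, 2.5]
gripper_width: 30.3
grasp_force: 59.6
```

```bash
python3 t.py
python3 - <<'E'
from h import *
p=wrist();save(p,"w5",(160,120,440,340),2.5)
E
```

```text
10.62 yaw -177.03 F [-1.   1.4  2.5] T [0.185 0.175 0.001] 30.3 j6 -0.282
```

View pics/w5.png

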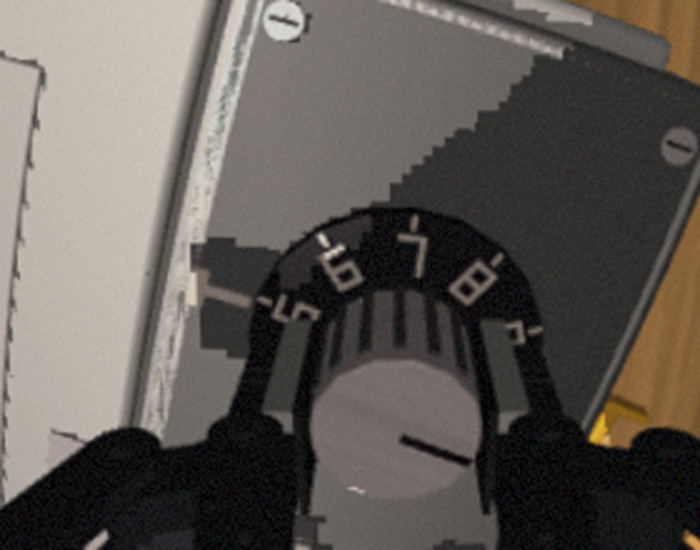

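Request:
carry_out(
  slide=[
    [0,0,0],
    [0,0,0],
    [0,0,0],
    [0,0,0],
    [0,0,0],
    [0,0,0],
    [0,0,0],
    [0,0,0],
  ],
  roll=[-9,-18,-27,-36,-45,-54,-62,-62],
  claw=[0.02,0.02,0.02,0.02,0.02,0.02,0.02,0.02],
)

```text
clock: 11.68
position: [533.4, 15.7, 301.4]
ee_rot: [0.976, -0.217, 0.001, -0.0]
contact_force: [-0.3, 1.8, 5.3]
gripper_width: 30.5
grasp_force: 60.0
```

```bash
python3 t.py
```

```text
11.68 yaw -115.11 F [-0.3  1.8  5.3] T [0.443 0.194 0.024] 30.5 j6 0.799
```

Request:
carry_out(
  slide=[
    [0,0,0],
    [0,0,0],
  ],
  roll=[-2,-2],
  claw=[0.02,0.02],
)

```text
clock: 11.92
position: [533.4, 15.7, 301.4]
ee_rot: [0.98, -0.2, 0.001, -0.0]
contact_force: [-0.2, 2.5, 5.0]
gripper_width: 30.2
grasp_force: 60.1
```

```bash
python3 t.py
```

```text
11.93 yaw -113.12 F [-0.2  2.5  5. ] T [0.45  0.129 0.043] 30.2 j6 0.833
```

Request:
carry_out(
  slide=[
    [0,0,0],
    [0,0,0],
  ],
  roll=[-2,-2],
  claw=[0.02,0.02],
)

```text
clock: 12.18
position: [533.4, 15.7, 301.4]
ee_rot: [0.983, -0.183, 0.001, -0.0]
contact_force: [0.0, 1.6, 4.5]
gripper_width: 30.0
grasp_force: 60.1
```

```bash
python3 t.py
```

```text
12.18 yaw -111.12 F [0.  1.6 4.5] T [0.489 0.16  0.034] 30.0 j6 0.868
```

Request:
carry_out(
  slide=[
    [0,0,0],
    [0,0,0],
  ],
  roll=[-2,-2],
  claw=[0.02,0.02],
)

```text
clock: 12.42
position: [533.4, 15.7, 301.4]
ee_rot: [0.986, -0.166, 0.001, -0.0]
contact_force: [-0.1, 2.0, 4.8]
gripper_width: 30.2
grasp_force: 60.1
```

```bash
python3 t.py
```

```text
12.43 yaw -109.12 F [-0.1  2.   4.8] T [0.477 0.165 0.094] 30.2 j6 0.903
```

Request:
carry_out(
  slide=[
    [0,0,0],
    [0,0,0],
  ],
  roll=[-2,-2],
  claw=[0.02,0.02],
)

```text
clock: 12.68
position: [533.4, 15.7, 301.4]
ee_rot: [0.989, -0.149, 0.001, -0.0]
contact_force: [-0.0, 2.5, 6.0]
gripper_width: 30.3
grasp_force: 60.1
```

```bash
python3 t.py
```

```text
12.68 yaw -107.12 F [-0.   2.5  6. ] T [0.491 0.128 0.024] 30.3 j6 0.938
```

Request:
carry_out(
  slide=[
    [0,0,0],
    [0,0,0],
  ],
  roll=[-2,-2],
  claw=[0.02,0.02],
)

```text
clock: 12.92
position: [533.4, 15.7, 301.4]
ee_rot: [0.991, -0.132, 0.001, -0.0]
contact_force: [-0.2, 1.5, 4.9]
gripper_width: 30.2
grasp_force: 60.1
```

```bash
python3 t.py
```

```text
12.93 yaw -105.12 F [-0.2  1.5  4.9] T [0.458 0.18  0.024] 30.2 j6 0.973
```

Request:
carry_out(
  slide=[
    [0,0,0],
    [0,0,0],
  ],
  roll=[-2,-2],
  claw=[0.02,0.02],
)

```text
clock: 13.18
position: [533.4, 15.7, 301.4]
ee_rot: [0.993, -0.114, 0.001, -0.0]
contact_force: [-1.0, 3.0, 5.3]
gripper_width: 30.4
grasp_force: 60.1
```

```bash
python3 t.py
```

```text
13.18 yaw -103.13 F [-1.   3.   5.3] T [ 0.541  0.128 -0.018] 30.4 j6 1.008
```

Request:
carry_out(
  slide=[
    [0,0,0],
    [0,0,0],
  ],
  roll=[-2,-2],
  claw=[0.02,0.02],
)

```text
clock: 13.42
position: [533.4, 15.7, 301.4]
ee_rot: [0.995, -0.097, 0.001, -0.0]
contact_force: [-0.1, 0.9, 5.0]
gripper_width: 30.3
grasp_force: 60.1
```

```bash
python3 t.py
```

```text
13.43 yaw -101.12 F [-0.1  0.9  5. ] T [0.475 0.152 0.015] 30.3 j6 1.043
```

Request:
carry_out(
  slide=[
    [0,0,0],
    [0,0,0],
  ],
  roll=[-2,-2],
  claw=[0.02,0.02],
)

```text
clock: 13.68
position: [533.4, 15.7, 301.4]
ee_rot: [0.997, -0.079, 0.001, -0.0]
contact_force: [-1.0, 1.2, 6.0]
gripper_width: 30.4
grasp_force: 60.1
```

```bash
python3 t.py
```

```text
13.68 yaw -99.11 F [-1.   1.2  6. ] T [0.458 0.117 0.087] 30.4 j6 1.078
```

Request:
carry_out(
  slide=[
    [0,0,0],
    [0,0,0],
  ],
  roll=[-2,-2],
  claw=[0.02,0.02],
)

```text
clock: 13.92
position: [533.4, 15.8, 301.4]
ee_rot: [0.998, -0.062, 0.001, -0.0]
contact_force: [-0.9, 2.7, 4.9]
gripper_width: 30.1
grasp_force: 60.1
```

```bash
python3 t.py
```

```text
13.93 yaw -97.08 F [-0.9  2.7  4.9] T [0.434 0.127 0.202] 30.1 j6 1.113
```

Request:
carry_out(
  slide=[
    [0,0,0],
    [0,0,0],
  ],
  roll=[-2,-2],
  claw=[0.02,0.02],
)

```text
clock: 14.18
position: [533.4, 15.8, 301.4]
ee_rot: [0.999, -0.045, 0.001, -0.0]
contact_force: [-0.4, 3.1, 4.7]
gripper_width: 30.3
grasp_force: 60.1
```

```bash
python3 t.py
```

```text
14.18 yaw -95.11 F [-0.4  3.1  4.7] T [0.493 0.188 0.058] 30.3 j6 1.148
```

Request:
carry_out(
  slide=[
    [0,0,0],
    [0,0,0],
  ],
  roll=[-2,-2],
  claw=[0.02,0.02],
)

```text
clock: 14.42
position: [533.4, 15.8, 301.4]
ee_rot: [1.0, -0.027, 0.001, -0.0]
contact_force: [-0.8, 2.5, 5.7]
gripper_width: 30.6
grasp_force: 60.1
```

```bash
python3 t.py
```

```text
14.43 yaw -93.14 F [-0.8  2.5  5.7] T [0.51  0.187 0.019] 30.6 j6 1.182
```

Request:
carry_out(
  slide=[
    [0,0,0],
    [0,0,0],
  ],
  roll=[-2,-2],
  claw=[0.02,0.02],
)

```text
clock: 14.68
position: [533.4, 15.7, 301.4]
ee_rot: [1.0, -0.01, 0.001, -0.0]
contact_force: [0.0, 1.8, 5.9]
gripper_width: 30.8
grasp_force: 60.1
```

```bash
python3 t.py
```

```text
14.68 yaw -91.16 F [0.  1.8 5.9] T [ 0.534  0.151 -0.042] 30.8 j6 1.217
```

Request:
carry_out(
  slide=[
    [0,0,0],
    [0,0,0],
  ],
  roll=[-2,-2],
  claw=[0.02,0.02],
)

```text
clock: 14.92
position: [533.4, 15.8, 301.4]
ee_rot: [1.0, 0.008, 0.001, -0.0]
contact_force: [-1.4, 2.8, 5.4]
gripper_width: 30.2
grasp_force: 60.1
```

```bash
python3 t.py
```

```text
14.93 yaw -89.14 F [-1.4  2.8  5.4] T [ 0.483  0.146 -0.012] 30.2 j6 1.252
```

Request:
carry_out(
  slide=[
    [0,0,0],
    [0,0,0],
  ],
  roll=[-2,-2],
  claw=[0.02,0.02],
)

```text
clock: 15.18
position: [533.4, 15.8, 301.4]
ee_rot: [1.0, 0.025, 0.001, -0.0]
contact_force: [-0.9, 2.3, 5.6]
gripper_width: 30.5
grasp_force: 60.1
```

```bash
python3 t.py
```

```text
15.18 yaw -87.11 F [-0.9  2.3  5.6] T [0.549 0.18  0.062] 30.5 j6 1.287
```

Request:
carry_out(
  slide=[
    [0,0,0],
    [0,0,0],
    [0,0,0],
    [0,0,0],
    [0,0,0],
    [0,0,-0.03],
    [0,0,-0.06],
    [0,0,-0.08],
  ],
  roll=[7.2,7.2,7.2,7.2,7.2,7.2,7.2,7.2],
  claw=[0.02,0.02,0.055,0.055,0.055,0.055,0.055,0.055],
)

```text
clock: 16.18
position: [533.1, 15.3, 382.0]
ee_rot: [0.999, -0.037, 0.001, -0.0]
contact_force: [0.5, -0.1, -0.1]
gripper_width: 55.2
grasp_force: 0.0
```

```bash
cat >> h.py <<'E'
S=np.array([-1.5,0.3]);A=A+S;B=B+S;DECK=DECK+S;TAB=DECK-30*TX
E
python3 - <<'E'
from h import *
np.set_printoptions(precision=1,suppress=True)
p=wrist();views(p,"o3");print(TAB,shift([*TAB,382],YAW))
for r in place_of(p,"bolt_tab")[:2]: print(r,wray(p,r["at"],138))
for r in place_of(p,"index_a")[:2]: print(r,wray(p,r["at"],120))
print(DECK+38*TX+72*TY,DECK+38*TX-72*TY)
E
```

```text
[522.2  92.8] (array([-17.2, -76.4,   2.6]), np.float64(-79.5890939650844), np.float64(-94.22816563067693), array([ 0.3,  0.2, -0.2,  0. , -1.1,  1.2]))
{'at': [219.2, 235.0], 'conf': 0.91} [522.6  92.7 138. ]
{'at': [55.8, 126.7], 'conf': 0.56} [632.5 243.  138. ]
{'at': [151.6, 135.0], 'conf': 0.97} [605.9 146.  120. ]
{'at': [326.1, 159.8], 'conf': 0.75} [571.    5.6 120. ]
[606.2 145.3] [569.8   6. ]
```

View pics/o3.png

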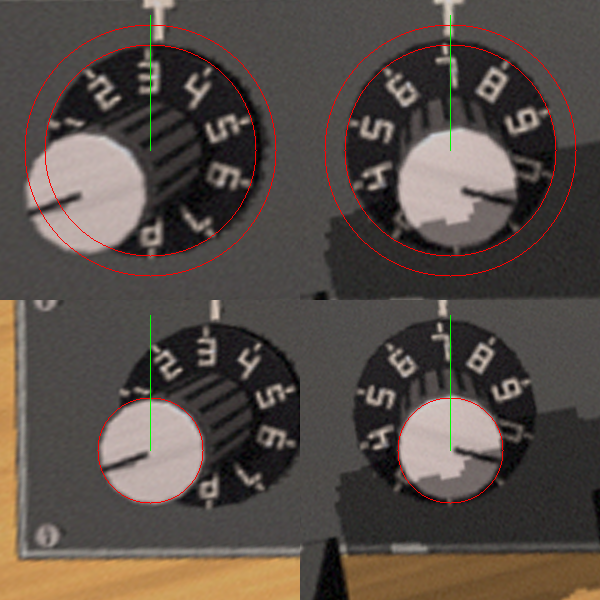

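Request:
carry_out(
  slide=[
    [-0.004,-0.019,0],
    [-0.009,-0.038,0],
    [-0.013,-0.057,0],
    [-0.017,-0.076,0],
    [-0.017,-0.076,0],
    [-0.017,-0.076,0],
    [-0.017,-0.076,0],
    [-0.017,-0.076,0],
  ],
  roll=[-10,-20,-30,-40,-50,-60,-70,-79.6],
  claw=[0.03,0.03,0.03,0.03,0.03,0.03,0.03,0.03],
)

```text
clock: 17.32
position: [521.4, 92.4, 378.9]
ee_rot: [0.79, 0.613, -0.002, -0.001]
contact_force: [0.1, 0.7, 0.6]
gripper_width: 30.3
grasp_force: 0.0
```

Request:
carry_out(
  slide=[
    [0,0,0.02],
    [0,0,0.04],
    [0,0,0.05],
    [0,0,0.05],
    [0,0,0.05],
  ],
  roll=[0,0,0,0,0],
  claw=[0.03,0.03,0.03,0.03,0.03],
)

```text
clock: 17.95
position: [522.0, 92.6, 331.1]
ee_rot: [0.791, 0.611, 0.0, 0.0]
contact_force: [0.6, -0.3, 0.1]
gripper_width: 30.2
grasp_force: 0.0
```

```bash
python3 t.py
python3 - <<'E'
from h import *
print(shift([*TAB,305],YAW))
p=wrist();save(p,"w6",(160,100,480,340),2.5)
E
```

```text
17.95 yaw -14.64 F [ 0.6 -0.3  0.1] T [ 0.039 -0.03   0.032] 30.2 j6 2.404
(array([ 0.3,  0.2, 26.1]), np.float64(0.00016834603118456404), np.float64(-14.638903319561345), array([ 0.482,  0.292, -0.331,  0.   , -0.947,  2.404]))
```

View pics/w6.png

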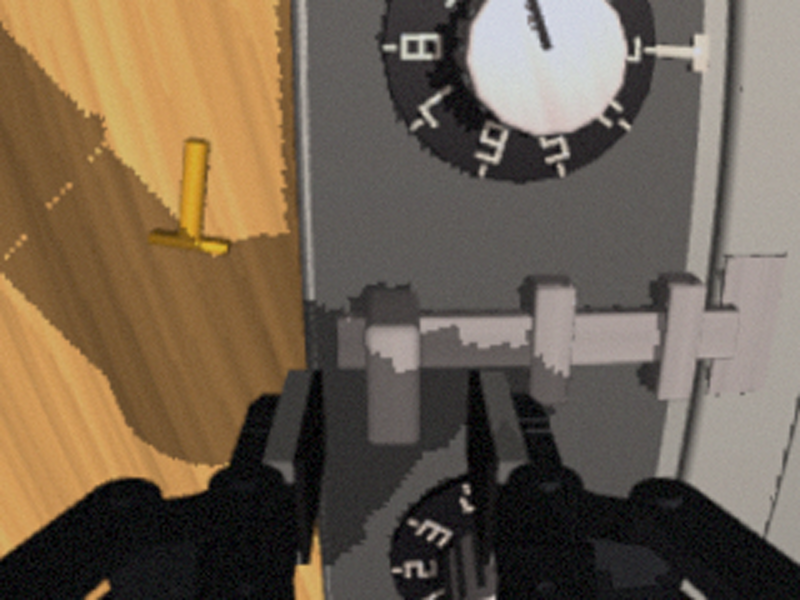

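Request:
carry_out(
  slide=[
    [0,0,0.01],
    [0,0,0.02],
    [0,0,0.026],
    [0,0,0.026],
    [0,0,0.026],
  ],
  roll=[0,0,0,0,0],
  claw=[0.03,0.03,0.03,0.03,0.03],
)

```text
clock: 18.62
position: [521.9, 92.5, 304.8]
ee_rot: [0.791, 0.611, 0.0, 0.0]
contact_force: [-0.1, 0.3, 0.5]
gripper_width: 29.9
grasp_force: 0.0
```

Request:
carry_out(
  slide=[
    [0,-0.004,0],
    [0,-0.008,0],
    [0,-0.008,0],
  ],
  roll=[0,0,0],
  claw=[0.03,0.03,0.03],
)

```text
clock: 19.0
position: [513.6, 94.6, 304.9]
ee_rot: [0.791, 0.611, 0.0, 0.0]
contact_force: [0.6, -0.3, 0.1]
gripper_width: 30.3
grasp_force: 0.0
```

Request:
carry_out(
  slide=[
    [0,-0.001,0],
    [0,-0.002,0],
    [0,-0.002,0],
  ],
  roll=[0,0,0],
  claw=[0.03,0.03,0.03],
)

```text
clock: 19.38
position: [512.3, 95.0, 304.9]
ee_rot: [0.791, 0.611, 0.0, 0.0]
contact_force: [1.9, -1.9, -0.8]
gripper_width: 30.3
grasp_force: 1.1
```

Request:
carry_out(
  slide=[
    [0,-0.001,0],
    [0,-0.002,0],
    [0,-0.002,0],
  ],
  roll=[0,0,0],
  claw=[0.03,0.03,0.03],
)

```text
clock: 19.75
position: [510.1, 95.6, 304.9]
ee_rot: [0.791, 0.611, 0.0, 0.0]
contact_force: [1.8, -1.0, -0.4]
gripper_width: 30.3
grasp_force: 1.1
```

Request:
carry_out(
  slide=[
    [0,-0.001,0],
    [0,-0.002,0],
    [0,-0.002,0],
  ],
  roll=[0,0,0],
  claw=[0.03,0.03,0.03],
)

```text
clock: 20.12
position: [508.1, 96.1, 304.8]
ee_rot: [0.791, 0.611, 0.0, -0.0]
contact_force: [1.6, -0.4, 0.7]
gripper_width: 30.1
grasp_force: 0.9
```

Request:
carry_out(
  slide=[
    [0,-0.001,0],
    [0,-0.002,0],
    [0,-0.002,0],
  ],
  roll=[0,0,0],
  claw=[0.03,0.03,0.03],
)

```text
clock: 20.5
position: [505.9, 96.6, 304.5]
ee_rot: [0.791, 0.611, -0.0, -0.0]
contact_force: [1.1, 1.1, 0.1]
gripper_width: 30.2
grasp_force: 0.3
```

Past the fence; draw on to the stop.

Request:
carry_out(
  slide=[
    [0,-0.001,0],
    [0,-0.003,0],
    [0,-0.004,0],
    [0,-0.004,0],
  ],
  roll=[0,0,0,0],
  claw=[0.03,0.03,0.03,0.03],
)

```text
clock: 21.0
position: [502.1, 97.5, 304.5]
ee_rot: [0.791, 0.611, -0.0, -0.0]
contact_force: [0.7, -0.2, 0.1]
gripper_width: 30.0
grasp_force: 0.1
```

Request:
carry_out(
  slide=[
    [0,-0.001,0],
    [0,-0.002,0],
    [0,-0.002,0],
  ],
  roll=[0,0,0],
  claw=[0.03,0.03,0.03],
)

```text
clock: 21.38
position: [500.3, 98.0, 304.6]
ee_rot: [0.791, 0.611, -0.0, -0.0]
contact_force: [0.4, 0.8, -0.2]
gripper_width: 29.8
grasp_force: 0.1
```

Request:
carry_out(
  slide=[
    [0,-0.001,0],
    [0,-0.0015,0],
    [0,-0.0015,0],
  ],
  roll=[0,0,0],
  claw=[0.03,0.03,0.03],
)

```text
clock: 21.75
position: [499.2, 98.3, 304.7]
ee_rot: [0.791, 0.611, 0.0, 0.0]
contact_force: [3.1, -2.9, -1.3]
gripper_width: 29.7
grasp_force: 1.8
```

Request:
carry_out(
  slide=[
    [0,-0.001,0],
    [0,-0.0015,0],
    [0,-0.0015,0],
  ],
  roll=[0,0,0],
  claw=[0.03,0.03,0.03],
)

```text
clock: 22.12
position: [498.6, 98.5, 304.7]
ee_rot: [0.791, 0.611, 0.001, 0.001]
contact_force: [7.9, -5.3, -5.8]
gripper_width: 30.6
grasp_force: 4.6
```

Request:
carry_out(
  slide=[
    [0,0.004,0],
    [0,0.009,0],
    [0,0.009,-0.02],
    [0,0.009,-0.05],
    [0,-0.03,-0.08],
    [0,-0.07,-0.08],
    [0,-0.09,-0.08],
    [0,-0.09,-0.08],
  ],
  roll=[0,0,0,0,0,0,0,0],
  claw=[0.03,0.03,0.03,0.03,0.03,0.03,0.03,0.03],
)

```text
clock: 23.12
position: [409.4, 121.7, 385.2]
ee_rot: [0.791, 0.612, 0.0, -0.0]
contact_force: [0.1, 0.3, 0.1]
gripper_width: 29.7
grasp_force: 0.0
```

Request:
carry_out(
  slide=[
    [0,0,0],
    [0,0,0],
    [0,0,0],
    [0,0,0],
    [0,0,0],
    [0,0,0],
    [0,0,0],
    [0,0,0],
  ],
  roll=[0,0,0,0,0,0,0,0],
  claw=[0.03,0.03,0.03,0.03,0.03,0.03,0.03,0.03],
)

```text
clock: 24.12
position: [410.4, 121.6, 384.7]
ee_rot: [0.791, 0.611, 0.0, -0.0]
contact_force: [-0.4, -0.5, -0.2]
gripper_width: 30.2
grasp_force: 0.0
```

```bash
python3 t.py
python3 - <<'E'
from h import *
p=get_image("scene");w=get_image("wrist")
f=lambda i:cv2.resize(i[:,:,::-1],(480,300))
cv2.imwrite("pics/fin.png",np.vstack([f(p["img"][100:300,220:540]),f(w["img"])]))
T=np.array(p["world_from_camera"])
q=dep_pt(p,[330,240]);print(q)
E
```

```text
24.12 yaw -14.65 F [-0.4 -0.5 -0.2] T [-0.014  0.021 -0.025] 30.2 j6 2.215
[768.36482677 150.94481975 312.61037773]
```

View pics/fin.png

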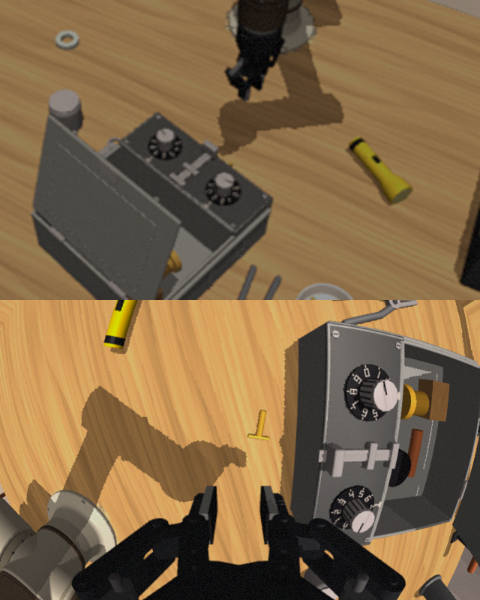

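Request:
carry_out(
  slide=[
    [0,0,0],
    [0,0,0],
    [0,0,0],
    [0,0,0],
    [0,0,0],
    [0,0,0],
    [0,0,0],
    [0,0,0],
  ],
  roll=[0,0,0,0,0,0,0,0],
  claw=[0.03,0.03,0.03,0.03,0.03,0.03,0.03,0.03],
)

```text
clock: 25.22
position: [410.4, 121.6, 384.7]
ee_rot: [0.791, 0.611, -0.0, 0.0]
contact_force: [-0.4, 0.4, 0.2]
gripper_width: 30.5
grasp_force: 0.0
```

```bash
python3 -c "
from h import *
print(dep_pt(get_image('scene'),[330,240]));print(job_done())"
```

```text
[770.54181074 152.15460738 316.42109644]
the job is handed in; nothing more can be done
None
```

The tub is unlocked and handed in at about 25 s: the left dial sits in its click at 3, the right in its click at 7, the bolt is drawn to its stop, the lid stands open, and the arm is clear.

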